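# Seat the shaker's carrier plate on its pins and start it

### The job

The carrier plate lies askew on the bench shaker, propped up on the two locating pins. Nudge it sideways with the fingers, without picking it up, until both its holes drop over the two pins and it lies flat on the deck; only then press the start button fully down and let it go. Leave the vial, beaker, bottle, weight and steel ring standing where they are.

Things in the scene. Friction and masses are not known exactly. Their poses are not given: they have to be found in the camera images.
- shaker: fixed low bench shaker, 240 mm along x, 310 mm along y, flat deck 60 mm above the bench; origin: centre of its underside; z up, yaw up to 0.25 rad. Pins near its +y end, start button near its -y end. A fixed black dial (36 mm across, 18 high) stands on the deck at x 75, y -130 mm. The plate's home: its origin at the deck's centre (0, 0, 60 mm), its axes along the shaker's
- pin_a (a point): top centre of the steel locating pin at x -35, y +55 mm of the shaker. Both pins: 12 mm across, 8 mm high above the deck, the upper 5 mm tapering to a flat tip 5 mm across
- pin_b (a point): top centre of the other, like pin, at x +35, y +55 mm of the shaker
- plate: loose aluminium plate, 110 mm along x, 160 along y, 8 thick, about 0.4 kg; two 14 mm holes near its +y end, a black rubber mat (2 mm thick) on the rest. Origin: centre of its underside. It starts 18 to 40 mm too far to the shaker's +y, up to 22 mm off in x, 0.15 rad in yaw; the -y edge lies on the deck, the pin tips hold the +y end about 12 mm up. A few newtons slide it
- hole_a (a point): centre of the hole at x -35, y +55 mm of the plate, at its top face; belongs over pin_a. The plate drops flat when both holes come within about 4 mm of their pins. Pressing down on the plate's +y end beyond the pins would tip it up
- hole_b (a point): centre of the hole at x +35, y +55 mm of the plate, at its top face; belongs over pin_b
- start (a joint): travel of the start button in m: 0 released, 0.005 fully down, pressed downwards against a spring (about 5 N at the bottom); springs back
- start_top (a point): centre of the top of the start button, a round light cap 26 mm across in a low round housing, facing up
- vial: small amber glass vial, 20 mm across, 42 mm tall, standing on the deck between the start button and the speed dial; not to be disturbed. Origin: centre of its underside
- beaker: glass beaker, 66 mm across, 85 mm tall, on the bench beside the shaker; not to be disturbed. Origin: centre of its underside
- bottle: white plastic bottle, 64 mm across, 130 mm tall, on the bench beside the shaker; not to be disturbed. Origin: centre of its underside
- weight: brass weight, 38 mm across, 60 mm tall, with a knob, on the bench beside the shaker; not to be disturbed. Origin: centre of its underside
- collar: steel ring, 52 mm across, 16 mm high, on the bench beside the shaker; not to be disturbed. Origin: centre of its underside
Mind the look-alikes: they are no part of the job. Of the things like the plate, leave any that is brown or pink; of the rest the larger one is meant.

How it is judged:
By the outcome, as a careful person would: the job done as asked, in the order asked, and still so for the second after the job is handed in, with the robot touching nothing.
It also fails if it takes over 61 s, if anything falls off the work surface, if the arm or the gripper's body presses on something with over 40 N, if the wrist force passes 120 N, or if a joint passes its speed limit or range.

### The arm

A 6-joint arm with a two-finger parallel gripper is mounted at the origin on the work surface. World frame = base frame: x ahead of the robot, y to its left, z up, the work surface at z = 0. Lengths are in m, angles in degrees, forces in N, time in s.
With the tool pointing down it reaches from about 0.375 to 0.9 m from the base axis. Payload 3.1 kg.
Tool frame: the origin (TCP) lies at the very end of the fingers, on their centre line; the grasp point (between the pads) lies bot.grip_point_offset behind it (bot.grip_point_offset is the distance from the TCP to the grasp point, in m); z points along the fingers, y is the line along which they close (so a half turn about z gives the same grasp; the last joint's range is limited). The gripper opens to 87 mm and grips with 3 to 60 N. Pads are 19 mm wide; open, the fingers measure 117 mm over their backs; the gripper's body (75 mm by 190 mm) begins 51 mm behind the grasp point.
Start: joints at [-81.847, 30.224, 82.088, -0, 67.689, -10.227], TCP at [0.197, -0.593, 0.195] pointing down, gripper open.
Joint ranges: [-176.69, 176.69], [-43.24, 126.21], [12.49, 139.97], [-82, 262], [0, 151.66], [-163.58, 163.58]. Speed limits (degrees/s): [159.86, 159.86, 180, 180, 180, 180].

### API

Orientations are given as a 3x3 rotation matrix whose columns are the frame's x, y, z axes.
In Python, from rig import bot, viewer, ticket gives the robot as it stands.
- The arm moves only by the tool servo_tool, never from a script. Its argument "targets" is a list of rows, each an object with "offset": the shift along the tool's x, y, z in m, a list of three; "dr": the turn, a rotation vector about the tool's x, y, z in degrees, a list of three. In form: [{"offset": [x, y, z], "dr": [ax, ay, az]}, ...]. A call has 1 to 20 rows; each row is the pose to reach, as a shift and turn from the pose commanded when the call began, along the tool's axes at that moment; what a row does not reach only later rows make up. A row lasts 1/12 s, in which the tool goes at most 41.7 mm and 7.16 degrees, less where a joint would pass 70% of its speed; a pose out of reach is approached as far as the arm can. A call with a gripper value outside its range is refused whole. "gripper" is the gripper command: -1 is fully open, 1 is shut, values between are in proportion, set as the call begins (left out, the last holds). The fingers move at their own pace and stop on an object; the grip force is fixed at half the most. Time passes only in rows, so rows that repeat a pose let the fingers close. It gives the time, the measured TCP pose, the force, the opening and the grip force at its end, in the units of the state.
- bot.read_state(): the state, without advancing time (a new reading comes with each control period).
- viewer.capture(name): name is "side" or "top" or "wrist"; returns a dict with "color" (384x512x3 uint8, red, green, blue), "camera_matrix" (3x3 intrinsics, pixels), "k1" (the pictures are not rectified: a ray, as slopes to the right and down, at radius r is drawn at 1 + k1 r^2 times it, then the intrinsics apply), "R" (3x3) and "t" (3): a world point X has camera coordinates R X + t. Camera axes: x right, y down, z forward; pixel columns grow to the right and rows downward; lengths in m; the calibration is good to about 2 mm. A picture is of the moment at which its call begins. There is no depth.
- ticket.hand_in(): hands the job in; it is judged then, once.
The state is a dict: "time_s": time; "joint_positions": joint angles; "qvel": joint speeds; "tau": joint torques, N m; "position": TCP position; "tcp_rot": TCP orientation; "force": force on the tool from outside, world axes, zero at the start; "moment": the same for the moment, N m; "opening": opening from 0.0 (shut) to 1.0 (fully open); "grasp_force": force on a finger pad.
Only numpy, scipy, OpenCV 4.12 (cv2) and the standard library are available. Lean on these libraries where they do the work, as an engineer would, in place of code of your own. Each camera call takes 0.05 s, during which the arm holds its last target. There are 200 camera calls.

## Working session

There is one attempt and no reset: what is moved stays moved. The work goes in short steps, Python scripts to look and compute and a tool call to move; the robot and the scene stay as the last step left them, time stands still between calls to the robot, and variables do not carry over. Pictures are saved under pics/ and viewed, at most 10 in all, crops included, and the job is handed in when it is done.

Besides the shell and the picture viewer there is one more tool, called after "Call:" in YAML: its name, and indented under it one key for each argument. servo_tool: Moves the arm, as the interface text tells. Its arguments: {"type":"object","properties":{"targets":{"type":"array"},"gripper":{"type":"number"}},"required":["targets"]}

```bash
mkdir -p pics
cat > h.py <<'E'
import numpy as np, cv2
from rig import bot, viewer, ticket
def snap(n,f):
    c=viewer.capture(n); cv2.imwrite('pics/'+f,c['color'][:,:,::-1]); np.savez('pics/'+f[:-4]+'.npz',**c); return c
def load(f): return dict(np.load('pics/'+f+'.npz'))
def onplane(c,px,z):
    k=float(c['k1']); D=np.array([k,0,0,0],float)
    p=cv2.undistortPoints(np.array(px,float).reshape(-1,1,2),c['camera_matrix'],D)[:,0]
    R,t=c['R'],c['t']; o=-R.T@t
    d=np.c_[p,np.ones(len(p))]@R
    return o+d*((z-o[2])/d[:,2])[:,None]
def proj(c,X):
    r,_=cv2.Rodrigues(c['R'])
    return cv2.projectPoints(np.array(X,float).reshape(-1,1,3),r,c['t'],c['camera_matrix'],np.array([float(c['k1']),0,0,0]))[0][:,0]
E
python3 - <<'E'
from h import *
a=snap('top','top0.png');b=snap('side','side0.png')
for c in(a,b): print(-c['R'].T@c['t'],c['k1'])
A=cv2.imread('pics/top0.png');B=cv2.imread('pics/side0.png')
cv2.imwrite('pics/t0big.png',cv2.resize(A,(800,600)));cv2.imwrite('pics/s0big.png',cv2.resize(B,(800,600)))
print(bot.read_state()['tcp_rot'],bot.grip_point_offset)
E
```

```text
[ 0.40019238 -0.03868344  1.09293187] 0.016125142782547036
[ 0.23511094 -0.95385781  0.5993676 ] -0.048980390541227804
[[ 9.48989487e-01  3.15307585e-01 -2.83688768e-04]
 [ 3.15307527e-01 -9.48987570e-01  1.93796308e-03]
 [ 3.41837343e-04 -1.92855579e-03 -9.99998082e-01]] 0.0187
```

View pics/t0big.png

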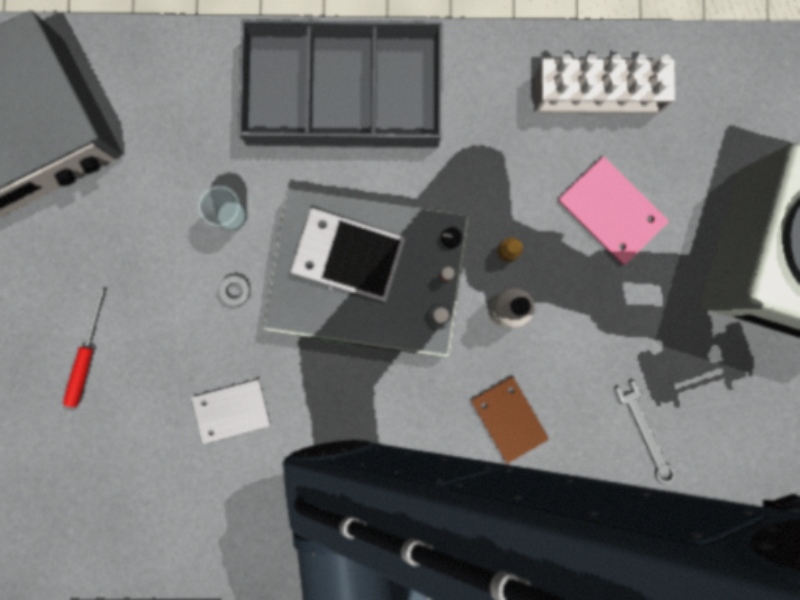

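View pics/s0big.png

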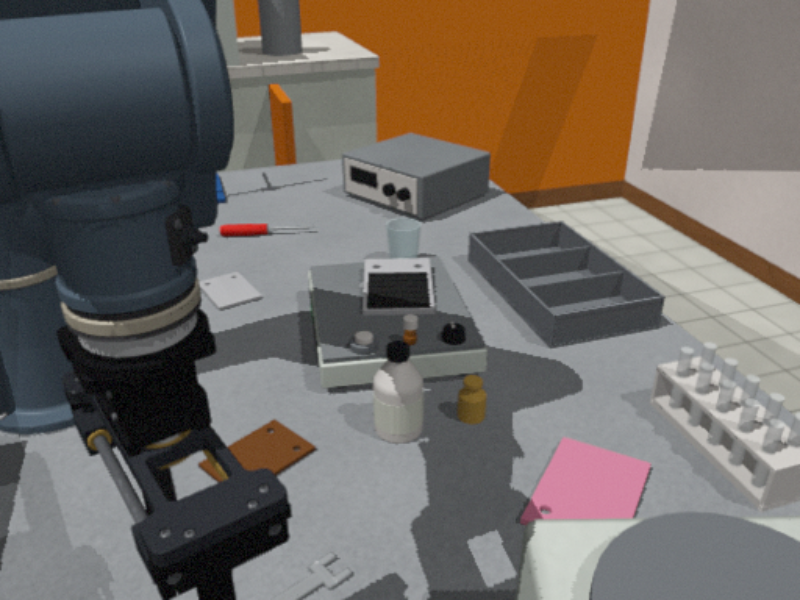

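The plate on the shaker (800×600 top picture, 345,250: light metal, black mat, holes at 322,224 and 309,265) is the one meant. The look-alikes are the small light plate (230,410), pink (613,208) and brown (510,418). The beaker is at (222,207), the ring at (235,290), the bottle at (512,307), the weight at (511,248), the button at (438,316), the vial at (448,273) and the dial at (451,238). I'll check the choice in one close crop.

Run:
```python
from h import *
A=cv2.imread('pics/top0.png')[105:237,145:321]
A=cv2.convertScaleAbs(A,alpha=1.5,beta=10)
cv2.imwrite('pics/crop.png',cv2.resize(A,None,fx=4.5,fy=4.5,interpolation=cv2.INTER_CUBIC))
```

```text
(no output)
```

View pics/crop.png

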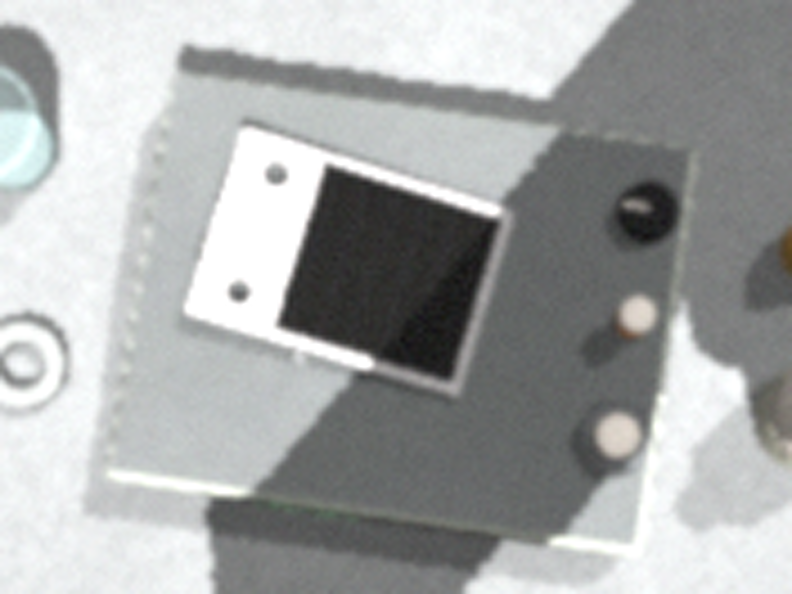

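```bash
cat >> h.py <<'E'
def sh(p,C,yaw):
    c,s=np.cos(yaw),np.sin(yaw); d=np.asarray(p)[...,:2]-C
    return np.stack([c*d[...,0]+s*d[...,1],-s*d[...,0]+c*d[...,1]],-1)
def wo(q,C,yaw):
    c,s=np.cos(yaw),np.sin(yaw); q=np.asarray(q,float); return np.stack([c*q[...,0]-s*q[...,1],s*q[...,0]+c*q[...,1]],-1)+C
E
python3 - <<'E'
from h import *
c=load('top0'); P=lambda l:np.array(l)/4.5+[145,105]-0.4
f=lambda l,z: onplane(c,P(l),z)[:,:2]
k=f([(183,70),(692,150),(637,545),(108,472)],.060)   # +x+y, +x-y, -x-y, -x+y
print('deck',k.round(4)); 
print('sides',[np.linalg.norm(k[i]-k[i-1]).round(3) for i in range(4)])
C=k.mean(0); vy=(k[0]+k[3]-k[1]-k[2]); vx=(k[0]+k[1]-k[2]-k[3])
ya=np.arctan2(-vy[0],vy[1]); yb=np.arctan2(vx[1],vx[0]); print('C',C,'yaw',ya,yb)
y=(ya*1.5+yb)/2.5
for n,l,z in [('dial',[(648,210)],.078),('vial',[(637,315)],.102),('btn',[(617,435)],.075),('pin',[(300,357)],.066),
 ('holes a,b',[(238,291),(276,174)],.079),('plate+y corners a,b',[(184,312),(245,124)],.081),('plate-y b,a',[(511,211),(458,394)],.068)]:
    w=f(l,z); print(n,w.round(4).tolist(),'sh',(sh(w,C,y)*1e3).round(1).tolist())
for n,l,z in [('beaker',[(10,135)],.0),('collar',[(20,365)],.016)]: print(n,(sh(f(l,z),C,y)*1e3).round(0))
print('bottle',sh(onplane(c,[[515/1.5625,307/1.5625]],.12)[:,:2],C,y),'weight',sh(onplane(c,[[511/1.5625,248/1.5625]],.05)[:,:2],C,y))
E
```

```text
deck [[ 0.6497  0.1314]
 [ 0.6061 -0.1623]
 [ 0.3795 -0.1312]
 [ 0.418   0.1687]]
sides [np.float64(0.235), np.float64(0.297), np.float64(0.229), np.float64(0.302)]
C [0.51334176 0.00162027] yaw -0.13744668826405776 -0.14814169775509517
dial [[0.568, -0.1354]] sh [[73.5, -127.9]]
vial [[0.5059, -0.1272]] sh [[10.8, -128.6]]
btn [[0.441, -0.1185]] sh [[-54.6, -129.2]]
pin [[0.4839, 0.0606]] sh [[-37.5, 54.2]]
holes a,b [[0.5196, 0.0947], [0.5862, 0.0746]] sh [[-6.9, 93.0], [61.8, 82.5]]
plate+y corners a,b [[0.5073, 0.1244], [0.6142, 0.0923]] sh [[-23.3, 120.7], [87.0, 104.1]]
plate-y b,a [[0.5683, -0.0583], [0.4636, -0.0292]] sh [[62.9, -51.5], [-44.9, -37.5]]
beaker [[ 74. 257.]]
collar [[-64. 223.]]
bottle [[-0.02804471 -0.23846977]] weight [[ 0.07413965 -0.23167258]]
```

The crop confirms the choice: light plate with black mat, holes at crop (238,291) and (276,174), and pin_a peeking out at (300,355). The plate is about 33 mm too far in +y, +21 mm in x and −0.15 rad in yaw. I'll push first from the +x side with both fingers, then from the +y end.

```bash
cat >> h.py <<'E'
YAW=-0.142; C=np.array([.51334,.00162])-2e-3*np.array([np.cos(YAW),np.sin(YAW)])
def go(q,z,tyaw):
    """shaker-frame xy (mm), z m, tool-x angle in shaker frame (deg) -> tool offset, dr; from present pose"""
    s=bot.read_state(); R=s['tcp_rot']; p=np.r_[wo(np.array(q)/1e3,C,YAW),z]
    a=np.deg2rad(tyaw)+YAW; T=np.array([[np.cos(a),np.sin(a),0],[np.sin(a),-np.cos(a),0],[0,0,-1]])
    print('world',p.round(4),'offset',(R.T@(p-s['position'])).round(4),'dr',np.rad2deg(cv2.Rodrigues(R.T@T)[0][:,0]).round(2))
def now():
    s=bot.read_state(); x=s['tcp_rot'][:,0]; print('t',round(s['time_s'],2),'sh',(sh(s['position'],C,YAW)*1e3).round(1),'z',round(s['position'][2],4),'yaw',round(np.rad2deg(np.arctan2(x[1],x[0])-YAW),1),'F',s['force'].round(1),'J',np.round(s['joint_positions'],0))
E
python3 -c "
from h import *
now(); go((112,25),.195,0)"
```

```text
t 0.1 sh [-227.1 -632.8] z 0.1943 yaw 26.5 F [ 0.   0.1 -0. ] J [-82.  30.  82.  -0.  68. -10.]
world [0.6258 0.0108 0.195 ] offset [ 5.971e-01 -4.372e-01  3.000e-04] dr [-1.100e-01  1.000e-02  2.652e+01]
```

Call:
servo_tool:
  targets:
    - {"offset": [0.597, -0.437, 0], "dr": [0, 0, 26.5]}
    - {"offset": [0.597, -0.437, 0], "dr": [0, 0, 26.5]}
    - {"offset": [0.597, -0.437, 0], "dr": [0, 0, 26.5]}
    - {"offset": [0.597, -0.437, 0], "dr": [0, 0, 26.5]}
    - {"offset": [0.597, -0.437, 0], "dr": [0, 0, 26.5]}
    - {"offset": [0.597, -0.437, 0], "dr": [0, 0, 26.5]}
    - {"offset": [0.597, -0.437, 0], "dr": [0, 0, 26.5]}
    - {"offset": [0.597, -0.437, 0], "dr": [0, 0, 26.5]}
    - {"offset": [0.597, -0.437, 0], "dr": [0, 0, 26.5]}
    - {"offset": [0.597, -0.437, 0], "dr": [0, 0, 26.5]}
    - {"offset": [0.597, -0.437, 0], "dr": [0, 0, 26.5]}
    - {"offset": [0.597, -0.437, 0], "dr": [0, 0, 26.5]}
    - {"offset": [0.597, -0.437, 0], "dr": [0, 0, 26.5]}
    - {"offset": [0.597, -0.437, 0], "dr": [0, 0, 26.5]}
    - {"offset": [0.597, -0.437, 0], "dr": [0, 0, 26.5]}
    - {"offset": [0.597, -0.437, 0], "dr": [0, 0, 26.5]}
    - {"offset": [0.597, -0.437, 0], "dr": [0, 0, 26.5]}
    - {"offset": [0.597, -0.437, 0], "dr": [0, 0, 26.5]}
    - {"offset": [0.597, -0.437, 0], "dr": [0, 0, 26.5]}
    - {"offset": [0.597, -0.437, 0], "dr": [0, 0, 26.5]}
  gripper: -1

```text
time_s: 1.77
position: [0.6259, 0.0116, 0.1943]
tcp_rot: [[0.99, -0.138, -0.001], [-0.138, -0.99, -0.0], [-0.001, 0.0, -1.0]]
force: [-0.1, -0.6, 0.6]
opening: 1.002
grasp_force: 0.0
```

```bash
python3 -c "
from h import *
now(); go((112,25),.195,0); go((112,25),.065,0)
a=snap('top','t1.png');snap('wrist','w1.png')
A=cv2.imread('pics/t1.png')[60:264,110:382];B=cv2.imread('pics/w1.png')
cv2.imwrite('pics/j1.png',np.hstack([cv2.resize(A,(400,300)),cv2.resize(B,(400,300))]))
"
```

```text
t 1.77 sh [112.   25.8] z 0.1943 yaw 0.2 F [-0.1 -0.6  0.6] J [-9. 30. 82. -0. 68. 89.]
world [0.6258 0.0108 0.195 ] offset [-0.0001  0.0008 -0.0007] dr [0.02 0.07 0.22]
world [0.6258 0.0108 0.065 ] offset [1.000e-04 7.000e-04 1.293e-01] dr [0.02 0.07 0.22]
```

View pics/j1.png

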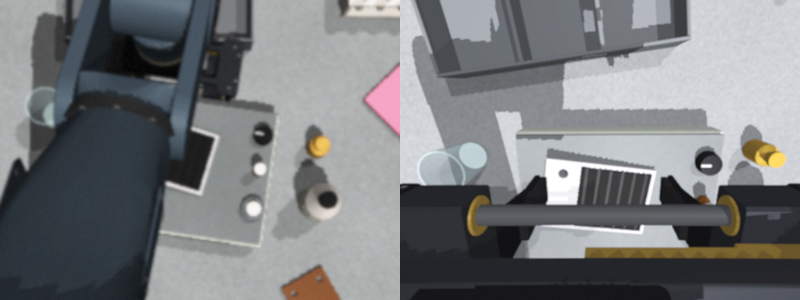

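Call:
servo_tool:
  targets:
    - {"offset": [0, 0.001, 0.03], "dr": [0, 0, 0.2]}
    - {"offset": [0, 0.001, 0.065], "dr": [0, 0, 0.2]}
    - {"offset": [0, 0.001, 0.1], "dr": [0, 0, 0.2]}
    - {"offset": [0, 0.001, 0.12], "dr": [0, 0, 0.2]}
    - {"offset": [0, 0.001, 0.129], "dr": [0, 0, 0.2]}
    - {"offset": [0, 0.001, 0.129], "dr": [0, 0, 0.2]}
    - {"offset": [0, 0.001, 0.129], "dr": [0, 0, 0.2]}

```text
time_s: 2.45
position: [0.6259, 0.0077, 0.0667]
tcp_rot: [[0.989, -0.146, 0.0], [-0.146, -0.989, -0.0], [0.0, 0.0, -1.0]]
force: [-0.5, 0.1, -0.1]
opening: 1.0
grasp_force: 0.0
```

Call:
servo_tool:
  targets:
    - {"offset": [-0.003, 0, 0], "dr": [0, 0, 0]}
    - {"offset": [-0.006, 0, 0], "dr": [0, 0, 0]}
    - {"offset": [-0.009, 0, 0], "dr": [0, 0, 0]}
    - {"offset": [-0.012, 0, 0], "dr": [0, 0, 0]}
    - {"offset": [-0.015, 0, 0], "dr": [0, 0, 0]}
    - {"offset": [-0.018, 0, 0], "dr": [0, 0, 0]}
    - {"offset": [-0.021, 0, 0], "dr": [0, 0, 0]}
    - {"offset": [-0.024, 0, 0], "dr": [0, 0, 0]}
    - {"offset": [-0.027, 0, 0], "dr": [0, 0, 0]}
    - {"offset": [-0.03, 0, 0], "dr": [0, 0, 0]}
    - {"offset": [-0.03, 0, 0], "dr": [0, 0, 0]}

```text
time_s: 3.37
position: [0.5951, 0.0134, 0.066]
tcp_rot: [[0.989, -0.145, -0.001], [-0.145, -0.989, 0.0], [-0.001, -0.0, -1.0]]
force: [-0.2, 0.2, -0.9]
opening: 1.001
grasp_force: 0.0
```

```bash
python3 -c "
from h import *
now()
a=snap('side','s2.png');snap('wrist','w2.png')
A=cv2.imread('pics/s2.png')[150:258,180:324];B=cv2.imread('pics/w2.png')
cv2.imwrite('pics/j2.png',np.hstack([cv2.resize(A,(400,300)),cv2.resize(B,(400,300))]))
"
```

```text
t 3.37 sh [81.2 23.3] z 0.066 yaw -0.2 F [-0.2  0.2 -0.9] J [-9. 38. 93. -0. 50. 89.]
```

View pics/j2.png

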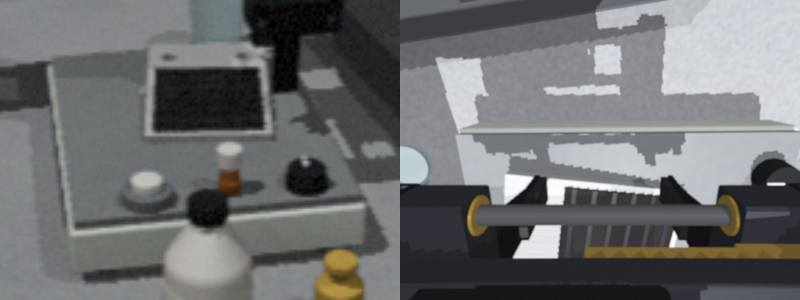

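The side view shows the plate's +x corner just beside the finger at about (270,50) with no force yet, so I'll carry on pushing in −x.

Call:
servo_tool:
  targets:
    - {"offset": [-0.003, 0, 0], "dr": [0, 0, 0]}
    - {"offset": [-0.006, 0, 0], "dr": [0, 0, 0]}
    - {"offset": [-0.009, 0, 0], "dr": [0, 0, 0]}
    - {"offset": [-0.012, 0, 0], "dr": [0, 0, 0]}
    - {"offset": [-0.014, 0, 0], "dr": [0, 0, 0]}
    - {"offset": [-0.014, 0, 0], "dr": [0, 0, 0]}

```text
time_s: 3.97
position: [0.5814, 0.0154, 0.0661]
tcp_rot: [[0.989, -0.145, -0.001], [-0.145, -0.989, 0.0], [-0.001, -0.0, -1.0]]
force: [-0.5, 0.4, 0.4]
opening: 0.999
grasp_force: 0.0
```

```bash
python3 -c "
from h import *
now()
a=snap('side','s3.png')
A=cv2.imread('pics/s3.png')[150:258,180:324]
cv2.imwrite('pics/j3.png',cv2.resize(A,(800,600),interpolation=cv2.INTER_CUBIC))
"
```

```text
t 3.97 sh [67.4 23.3] z 0.0661 yaw -0.2 F [-0.5  0.4  0.4] J [-9. 37. 95.  0. 49. 89.]
```

View pics/j3.png

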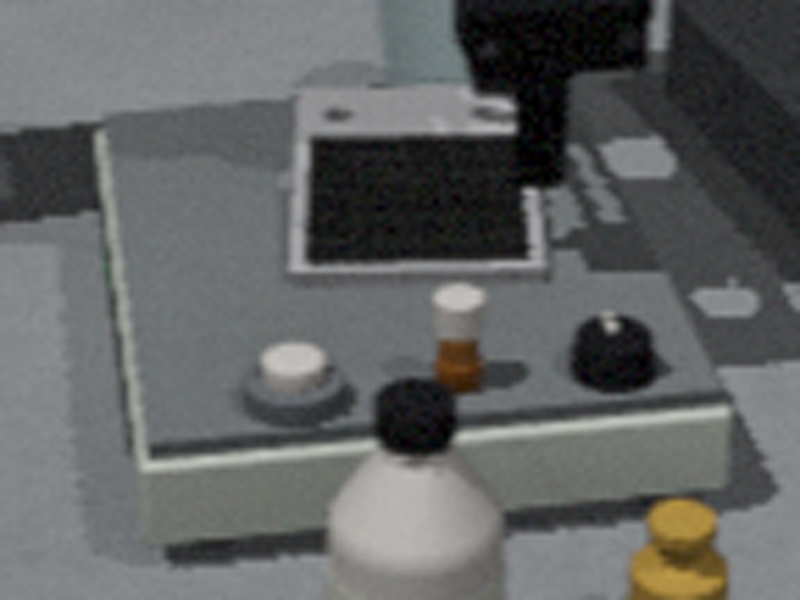

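```bash
python3 -c "
from h import *
c=load('s3'); 
def P(q,z): return ((proj(c,np.r_[wo(np.array(q)/1e3,C,YAW),z])[0]-[180,150])*5.5556).round(0)
for q,z in [((67.4,23.3-51),.066),((67.4,23.3+51),.066),((67.4,23.3),.066),((75,-130),.078),((-35,55),.068),((35,55),.068),((-120,-155),.06),((120,-155),.06)]: print(q,z,P(q,z))
"
```

```text
(67.4, -27.7) 0.066 [537. 240.]
(67.4, 74.3) 0.066 [493. 139.]
(67.4, 23.3) 0.066 [514. 187.]
(75, -130) 0.078 [607. 332.]
(-35, 55) 0.068 [283. 171.]
(35, 55) 0.068 [432. 158.]
(-120, -155) 0.06 [129. 449.]
(120, -155) 0.06 [730. 392.]
```

```bash
python3 -c "
from h import *
c=load('s3')['color'].astype(int).mean(2).astype(int); d=load('side0')['color'].astype(int).mean(2).astype(int)
print('s3, cols 266-284'); 
for r in range(176,200,2): print(r,c[r,266:286])
w=load('w2'); s=wo
q=np.array([81.2,23.3])
for dy in(-58,-43,43,58): print(dy,proj(w,np.r_[wo((q+[0,dy])/1e3,C,YAW),.066])[0].round(0))
"
```

```text
s3, cols 266-284
176 [ 34  22  23  31  21  25  17   8   0  10  11  14  21  20   6  35  92 110
  92  65]
178 [ 30  30  27  26  33  24  23   9   9   2   3   3   2   5  21  32  57  96
 110 111]
180 [ 25  27  29  22  37  23  19  15  19  11  16   6   7   1  26  36  56  64
  96 116]
182 [28 17 24 27 29 12 13  0  4  0 12 11  0 19 22 43 60 61 68 99]
184 [ 26  23  30  22  23  22  27  45 134 162 136  79  97 114 114 110  91  61
  64  90]
186 [ 19  18  20  23  19  26  18  41 113 151 141  97  69  94 114 114 113  90
  67  62]
188 [ 28  28  28  21  26  22  29  31  68 139 151 113  96 111 114 113 114 111
  86  64]
190 [ 17  23  17  25  23  24  20  22  61 139 165 129  68  94 114 115 113 113
 110  88]
192 [ 28  28  36  27  29  34  27  25  53 135 166 136  79  94 112  94  66  57
  59  62]
194 [ 28  27  22  28  26  30  21  22  27  96 146 142  95  65  64  67  64  65
  64  61]
196 [ 47  53  58  63  62  66  66  64  69 119 155 140  99  95 113 116 114 111
  95  66]
198 [132 130 133 128 116 116 116 121 119 118 117 115  88  93 111 114 112 114
 115  95]
-58 [343. 224.]
-43 [321. 224.]
43 [198. 224.]
58 [176. 224.]
```

```bash
python3 -c "
from h import *
c=load('s3'); c0=load('side0')
def P(q,z): return ((proj(c,np.r_[wo(np.array(q)/1e3,C,YAW),z])[0]-[180,150])*5.5556).round(0)
for z in(.066,.076,.086,.096): print(z,P((67.4,-28),z),P((67.4,-35),z))
print('body near bottom',P((30,-72),.136),P((105,-72),.136))
U=lambda l,z: (sh(onplane(c,np.array(l)/5.5556+[180,150],z),C,YAW)*1e3).round(1).tolist()
print('plate -y corners top',U([(290,268),(547,266)],.068))
print('hole a',U([(337,113)],.080)); print('+y corner a',U([(298,88)],.081)); print('pin',U([(285,182)],.065))
print('s0 corners',U([(305,251),(547,276)],.068))
"
```

```text
0.066 [537. 240.] [540. 248.]
0.076 [537. 220.] [540. 228.]
0.086 [537. 200.] [541. 207.]
0.096 [538. 179.] [541. 187.]
body near bottom [471. 148.] [650. 134.]
plate -y corners top [[-42.7, -37.4], [66.3, -55.0]]
hole a [[-5.3, 86.4]]
+y corner a [[-20.3, 115.2]]
pin [[-34.9, 49.2]]
s0 corners [[-34.5, -23.4], [64.5, -63.5]]
```

```bash
python3 -c "
from h import *
A=cv2.imread('pics/side0.png')[150:258,180:324];B=cv2.imread('pics/w2.png')[170:320,130:330]
cv2.imwrite('pics/j4.png',np.hstack([cv2.resize(A,(400,300),interpolation=cv2.INTER_CUBIC),cv2.resize(B,(400,300),interpolation=cv2.INTER_CUBIC)]))
"
```

```text
(no output)
```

View pics/j4.png

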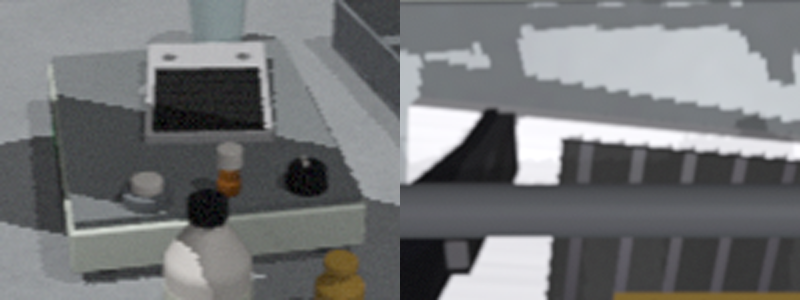

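The plate has not moved: its corners are the same as at the start. In the side view the fingers seem about 28 mm higher than the TCP reading says, so I'll check against the wrist view.

```bash
python3 -c "
from h import *
w=load('w2'); print('cam',-w['R'].T@w['t'], w['R'].round(2).tolist())
s=bot.read_state(); print(s['position'])
def P(q,z): p=proj(w,np.r_[wo(np.array(q)/1e3,C,YAW),z])[0]; return (p/1.28+[400,0]*1).round(0)
for n,q,z in [('deck +x+y',(120,155),.06),('deck +x -y',(120,-155),.06),('dial',(75,-130),.078),('plate +x-y',(65,-52),.068),('plate +x+y',(89,104),.081)]: print(n,P(q,z),P(q,z-.028))
"
```

```text
cam [0.67269902 0.0015599  0.25524966] [[-0.14, -0.99, -0.0], [-0.95, 0.14, 0.28], [-0.28, 0.04, -0.96]]
[0.58187218 0.01532831 0.06619073]
deck +x+y [450. 131.] [469. 125.]
deck +x -y [810. 130.] [785. 124.]
dial [785. 187.] [763. 174.]
plate +x-y [687. 192.] [677. 180.]
plate +x+y [504. 173.] [517. 162.]
```

Call:
servo_tool:
  targets:
    - {"offset": [0.02, 0, 0], "dr": [0, 0, 0]}
    - {"offset": [0.044, 0, 0], "dr": [0, 0, 0]}
    - {"offset": [0.044, 0, 0], "dr": [0, 0, 0]}
    - {"offset": [0.044, 0, 0], "dr": [0, 0, 0]}
    - {"offset": [0.044, 0, 0], "dr": [0, 0, 0]}
  gripper: -0.4

```text
time_s: 4.43
position: [0.6248, 0.009, 0.0658]
tcp_rot: [[0.989, -0.145, -0.002], [-0.145, -0.989, 0.0], [-0.002, -0.0, -1.0]]
force: [-0.2, 0.1, 0.1]
opening: 0.734
grasp_force: 0.0
```

```bash
python3 -c "
from h import *
now(); s=bot.read_state(); print(s['opening'])
c=snap('side','s4.png')
g=c['color'].astype(int).mean(2).astype(int)
for q,z in [((112,-12),.066),((112,-22),.066),((112,-12),.095)]: print(q,z,proj(c,np.r_[wo(np.array(q)/1e3,C,YAW),z])[0].round(1))
for r in range(166,204,2): print(r,g[r,276:306])
"
```

```text
t 4.43 sh [111.3  23.1] z 0.0658 yaw -0.2 F [-0.2  0.1  0.1] J [-9. 40. 88.  0. 53. 89.]
0.7339283048452834
(112, -12) 0.066 [292.9 188.7]
(112, -22) 0.066 [293.9 190.6]
(112, -12) 0.095 [293.3 178.3]
166 [116 115 116 116 114 113  82  31   8  25  15  20  12  20  16   0   1  12
   8   1  21   6  11  31  35  27  38  39  32  39]
168 [107 115 113 111 113 116 113  91  74  62  64  73  70  53  20   8   0   5
   5   8   5   1  19  37  43  43  38  34  31  39]
170 [ 95 102 113 111 114 110 114 114 103  84  74  65  69  54  21   8  12   8
   4  13   4  10  18  39  54  47  44  38  43  40]
172 [ 60  57  94 113 107 112 112 114 115 101  83  71  71  49   9   0   4   0
   2  15   6  12  29  46  49  51  46  41  43  35]
174 [ 61  43  89 111 114 113 112 113 116 113 102  82  71  51   8   7   1   6
   8   0   0  13  36  56  64  96 112  88  49  49]
176 [ 74  53  81  92  97  95  99 106 111 117 114 107 104  82  20   7   5   4
   4  13   0  27  94 112 118 115 115 113  90  55]
178 [ 93  55  92 113 111 113 112 114 111 109 112 108 106  69  19   4  13   0
   2  13   0  28 104 133 136 122 120 117 115  86]
180 [107  
[... 813 characters left out ...]
112 112 114 112
 117 104 116 132 135 134 135 129 103  77  68  72]
194 [143 143 114 109 115 110 111 111 113 113 112 112 114 115 116 114 111 114
 113 113 104  90  83  88  73  72  76  82  79  78]
196 [154 142  97  96 110 111 113 110 111 114 112 110 111 113 113 114 115 113
 112 109 115 100  90 119 133 133 132 132 133 132]
198 [118 110  87  94 111 111 115 113 113 112 112 112 111 115 110 116 114 114
 113 113 116 114 109 121 135 136 133 134 131 133]
200 [ 89  86  76  95 110 116 111 112 113 112 111 115 110 112 113 114 114 114
 116 112 114 114 111 109  95 120 138 134 135 133]
202 [111 109 113 110 112 107 112 116 110 113 112 110 113 111 113 111 112 115
 110 113 112 113 110 110 110  99 118 133 134 138]
```

Call:
servo_tool:
  targets:
    - {"offset": [0, 0, 0.005], "dr": [0, 0, 0]}
    - {"offset": [0, 0, 0.009], "dr": [0, 0, 0]}
    - {"offset": [0, 0, 0.012], "dr": [0, 0, 0]}
    - {"offset": [0, 0, 0.015], "dr": [0, 0, 0]}
    - {"offset": [0, 0, 0.015], "dr": [0, 0, 0]}

```text
time_s: 4.9
position: [0.6249, 0.009, 0.0502]
tcp_rot: [[0.989, -0.145, -0.002], [-0.145, -0.989, 0.0], [-0.002, -0.0, -1.0]]
force: [-0.6, -0.4, -0.7]
opening: 0.7
grasp_force: 0.0
```

```bash
python3 -c "
from h import *
now()
c=snap('side','s5.png')
g=c['color'].astype(int).mean(2).astype(int)
for r in range(176,200,1): print(r,g[r,286:302])
A=cv2.imread('pics/s5.png')[130:238,200:344]
cv2.imwrite('pics/j5.png',cv2.resize(A,(800,600),interpolation=cv2.INTER_CUBIC))
"
```

```text
t 4.9 sh [111.4  23.1] z 0.0502 yaw -0.2 F [-0.6 -0.4 -0.7] J [-9. 41. 88.  0. 51. 89.]
176 [111 102 100  74  26   5   0   3   0  14  11  36 104 125 116 119]
177 [ 93  82  91  75  25   2  17   4   6   0   4  35 111 134 133 126]
178 [ 84  67  55  31  13   8  10   6   4  15  14  44 112 136 134 125]
179 [111 106  89  46  17   8   0  10  13   9   0  43 113 136 135 132]
180 [112 113  94  50  17  11   0   9   1   7   4  46 113 136 134 138]
181 [114 112  92  50   9   3   1   3   1  11   1  49 114 132 132 132]
182 [113 113  91  54  15   0   0  11  18  14  17  47 106 109  84  79]
183 [112 111  92  41   6   8  15  20   1  16  10  25  70  75  74  69]
184 [ 96 109  86  40   1   1   2  15  17   8   2  33  59  75  72  72]
185 [ 99 105  91  48  38  26  36  51  54  54  52  65  68  75  73  72]
186 [ 98 107 104  91 105 114 107 115 134 136 133 136 110  80  67  71]
187 [ 95 100 106 117 114 114 114 105 121 139 142 137 131 107  79  72]
188 [ 99  96  97 100 112 112 114 106 117 134 135 113  88  81  72  74]
189 [ 96  94  97  96  98  99 111 109  98 117 131 109  71  69  72  70]
190 [ 97  99 102  99  98  97  77  55  74 114 133 107  72  76  71  72]
191 [ 98 111 109 111 113  96  68  70  92  96 116 112  76  66  71  72]
192 [ 99  99  98 100 108 114 114 112 114 106 120 129 109  82  78  76]
193 [ 98  95  96  95 100 108 115 115 114 114 110 122 133 130 101  79]
194 [100 103  97 100 106 114 114 116 114 112 104 116 108  80  74  68]
195 [113 112 114 118 115 116 115 113 112 113 110 104  88  75  77  79]
196 [111 116 114 113 116 113 114 112 111 113 115 106  89 109 129 131]
197 [114 116 113 115 114 119 112 113 113 113 116 112 100 119 134 131]
198 [115 114 111 114 115 118 114 114 113 115 113 114 111 121 130 135]
199 [111 113 112 116 115 111 112 117 113 113 116 114 114 109 121 131]
```

View pics/j5.png

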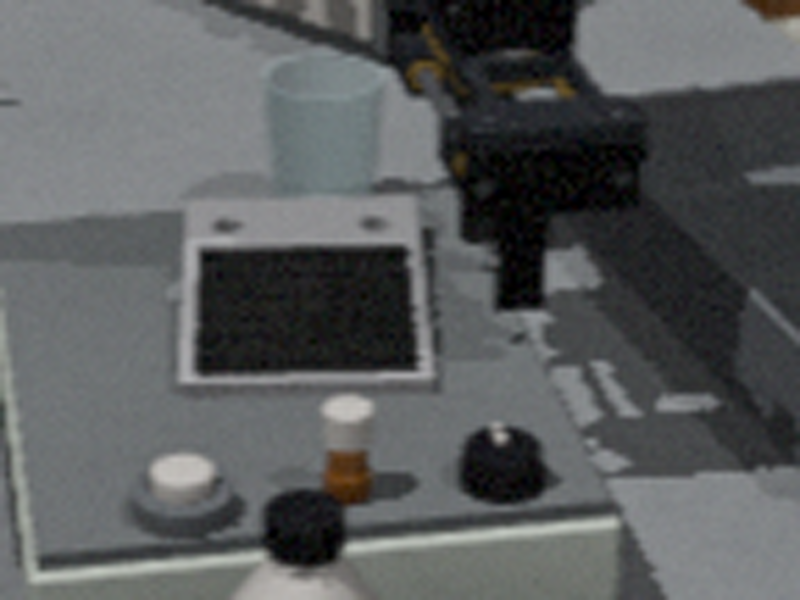

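The finger tip is at crop (520,305) and its shadow on the deck at (517,335), so the tip is still about 12 mm above the deck while the TCP reads z 0.050. I'll go by the picture and lower it further.

Call:
servo_tool:
  targets:
    - {"offset": [0, 0, 0.003], "dr": [0, 0, 0]}
    - {"offset": [0, 0, 0.005], "dr": [0, 0, 0]}
    - {"offset": [0, 0, 0.007], "dr": [0, 0, 0]}
    - {"offset": [0, 0, 0.008], "dr": [0, 0, 0]}
    - {"offset": [0, 0, 0.008], "dr": [0, 0, 0]}

```text
time_s: 5.37
position: [0.6255, 0.0089, 0.0428]
tcp_rot: [[0.989, -0.145, -0.001], [-0.145, -0.989, 0.0], [-0.001, -0.0, -1.0]]
force: [-0.4, 0.2, -0.5]
opening: 0.695
grasp_force: 0.0
```

```bash
python3 -c "
from h import *
now()
c=snap('side','s6.png')
g=c['color'].astype(int).mean(2).astype(int)
for r in range(182,196,1): print(r,g[r,286:302])
"
```

```text
t 5.37 sh [112.   23.1] z 0.0428 yaw -0.2 F [-0.4  0.2 -0.5] J [-9. 41. 89. -0. 50. 89.]
182 [113 113 102  66  19   0  10   2   6   9  12  38 105 107  81  82]
183 [111 116  98  66  23  15   5  17   5  12   6  33  66  79  71  73]
184 [101 106  93  47   4   3   3   1   0   7  15  20  58  74  72  67]
185 [95 96 78 42  6  4 10 10 13 13  5 24 60 80 77 74]
186 [98 97 80 35 16  2  0  0  0  0  6 20 59 71 77 84]
187 [ 99  98  79  39  17   0  25  20  22  23  35  44  59  75 113 133]
188 [100 100  78  56  44  63  67  56  71  86 103  91  75  75  79  83]
189 [ 95  96  99  97  96 100  98  97  83  83  80  73  73  74  73  74]
190 [ 94  97  97 100  98  72  49  49  60 108 102  77  71  75  71  73]
191 [ 99  99 100 102  86  55  60  64  67  71  77  71  67  73  72  73]
192 [ 97  99  99 103 106 109 112 116 110 104  80  69  73  74  72  72]
193 [ 93  97  97 101  96  97  95 109 113 114  92  80  74  73  72  72]
194 [ 98 101  95  98  98  97  97 107 112 114 106 117 106  78  71  73]
195 [100 107 114 118 117 110 115 111 114 110 113 106  87  76  80  76]
```

Call:
servo_tool:
  targets:
    - {"offset": [-0.004, 0, 0.002], "dr": [0, 0, 0]}
    - {"offset": [-0.008, 0, 0.002], "dr": [0, 0, 0]}
    - {"offset": [-0.012, 0, 0.002], "dr": [0, 0, 0]}
    - {"offset": [-0.015, 0, 0.002], "dr": [0, 0, 0]}
    - {"offset": [-0.018, 0, 0.002], "dr": [0, 0, 0]}
    - {"offset": [-0.021, 0, 0.002], "dr": [0, 0, 0]}
    - {"offset": [-0.024, 0, 0.002], "dr": [0, 0, 0]}
    - {"offset": [-0.027, 0, 0.002], "dr": [0, 0, 0]}
    - {"offset": [-0.03, 0, 0.002], "dr": [0, 0, 0]}
    - {"offset": [-0.033, 0, 0.002], "dr": [0, 0, 0]}
    - {"offset": [-0.036, 0, 0.002], "dr": [0, 0, 0]}
    - {"offset": [-0.036, 0, 0.002], "dr": [0, 0, 0]}

```text
time_s: 6.42
position: [0.589, 0.0143, 0.0412]
tcp_rot: [[0.99, -0.144, -0.001], [-0.144, -0.99, 0.0], [-0.001, 0.0, -1.0]]
force: [-0.1, -0.6, 0.2]
opening: 0.699
grasp_force: 0.3
```

```bash
cat >> h.py <<'E'
def crop(f,o):
    A=cv2.imread('pics/'+f+'.png')[150:258,180:324]; cv2.imwrite('pics/'+o,cv2.resize(A,(800,600),interpolation=cv2.INTER_CUBIC))
def plate(f,yh=.080,fb=None):
    """side view: mat = dark quad; corners in shaker mm"""
    c=load(f); g=c['color'].astype(np.uint8).max(2)
    m=np.zeros_like(g); m[150:205,225:290]=(g[150:205,225:290]<62)*255
    m=cv2.morphologyEx(m,cv2.MORPH_OPEN,np.ones((3,3)))
    k,_=cv2.findContours(m,0,2); k=max(k,key=cv2.contourArea)
    q=cv2.approxPolyDP(cv2.convexHull(k),4,True)[:,0]; print('mat px',q.tolist(),cv2.contourArea(k))
    for p in q: print(p, (sh(onplane(c,[p],.070),C,YAW)*1e3).round(1).tolist(),(sh(onplane(c,[p],.078),C,YAW)*1e3).round(1).tolist())
E
python3 -c "
from h import *
now(); snap('side','s7.png'); plate('side0'); plate('s7'); crop('s7','j7.png')
"
```

```text
t 6.42 sh [75.1 23.2] z 0.0412 yaw -0.2 F [-0.1 -0.6  0.2] J [-9. 40. 94. -0. 46. 89.]
mat px [[272, 175], [274, 196], [235, 196], [237, 175]] 777.0
[272 175] [[74.2, 64.5]] [[71.0, 48.7]]
[274 196] [[57.0, -47.6]] [[54.0, -61.7]]
[235 196] [[-35.1, -31.1]] [[-36.7, -45.6]]
[237 175] [[-15.9, 80.9]] [[-17.8, 64.8]]
mat px [[266, 176], [272, 196], [234, 199], [230, 178]] 783.5
[266 176] [[57.7, 61.6]] [[54.7, 45.7]]
[272 196] [[52.2, -46.7]] [[49.4, -60.9]]
[234 199] [[-39.3, -45.4]] [[-40.8, -59.6]]
[230 178] [[-36.0, 66.8]] [[-37.6, 50.9]]
```

View pics/j7.png

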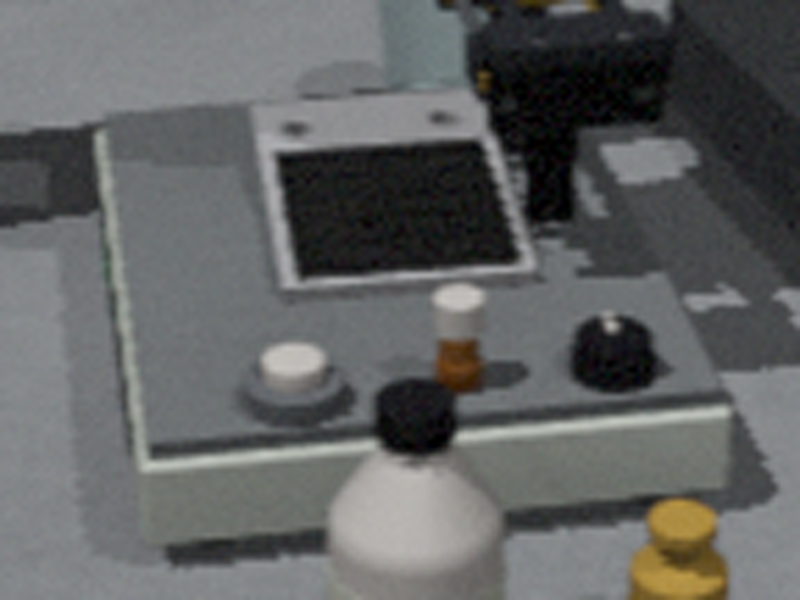

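The plate is turning and sliding: its hole end is now at crop (250–490,100) and its near edge at (285–535,280). About 8 mm is left in x.

Call:
servo_tool:
  targets:
    - {"offset": [-0.002, 0, 0], "dr": [0, 0, 0]}
    - {"offset": [-0.004, 0, 0], "dr": [0, 0, 0]}
    - {"offset": [-0.006, 0, 0], "dr": [0, 0, 0]}
    - {"offset": [-0.008, 0, 0], "dr": [0, 0, 0]}
    - {"offset": [-0.009, 0, 0], "dr": [0, 0, 0]}
    - {"offset": [-0.009, 0, 0], "dr": [0, 0, 0]}

```text
time_s: 6.97
position: [0.5807, 0.0153, 0.0411]
tcp_rot: [[0.99, -0.144, -0.001], [-0.144, -0.99, -0.0], [-0.001, 0.0, -1.0]]
force: [0.3, -1.1, 0.4]
opening: 0.701
grasp_force: 0.5
```

```bash
cat >> h.py <<'E'
def holes(f):
    c=load(f); g=c['color'].max(2).astype(np.uint8)
    G=cv2.resize(g[155:185,220:280],None,fx=8,fy=8,interpolation=cv2.INTER_CUBIC)
    m=(G<95).astype(np.uint8)*255
    n,l,st,ce=cv2.connectedComponentsWithStats(m)
    for i in range(1,n):
        x,y,w,h,a=st[i]
        if 60<a<1500 and w<70 and h<40:
            p=ce[i]/8+[220-.44,155-.44]; print('blob',p.round(1),a,[(z,(sh(onplane(c,[p],z),C,YAW)[0]*1e3).round(1).tolist()) for z in(.068,.079)])
E
python3 -c "
from h import *
now(); snap('side','s8.png'); plate('s8'); holes('s7');holes('s8'); holes('side0')
"
```

```text
t 6.97 sh [66.7 23.1] z 0.0411 yaw -0.2 F [ 0.3 -1.1  0.4] J [-9. 39. 95. -0. 45. 89.]
mat px [[263, 176], [269, 196], [231, 199], [228, 178]] 794.0
[263 176] [[50.0, 63.0]] [[47.2, 47.1]]
[269 196] [[45.2, -45.5]] [[42.4, -59.7]]
[231 199] [[-46.3, -44.1]] [[-47.7, -58.3]]
[228 178] [[-41.1, 67.7]] [[-42.6, 51.8]]
blob [245.8 165.9] 320 [(0.068, [15.4, 136.1]), (0.079, [12.2, 112.9])]
blob [236.  166.9] 125 [(0.068, [-11.7, 134.9]), (0.079, [-14.3, 111.7])]
blob [258.6 170.8] 249 [(0.068, [44.8, 99.9]), (0.079, [41.0, 77.4])]
blob [223.2 171.2] 96 [(0.068, [-48.9, 114.2]), (0.079, [-50.8, 91.4])]
blob [219.9 172.4] 104 [(0.068, [-58.4, 108.4]), (0.079, [-60.0, 85.7])]
blob [232.6 172.8] 312 [(0.068, [-25.3, 100.4]), (0.079, [-27.6, 77.9])]
blob [221.8 175.3] 90 [(0.068, [-55.0, 90.7]), (0.079, [-56.8, 68.4])]
blob [224.7 183.2] 200 [(0.068, [-52.4, 44.0]), (0.079, [-54.1, 22.7])]
blob [272.  181.9] 89 [(0.068, [67.4, 29.7]), (0.079, [63.1, 8.7])]
blob [244.6 166. ] 514 [(0.068, [12.1, 136.1]), (0.079, [9.0, 112.9])]
blob [236.6 166.9] 184 [(0.068, [-10.3, 134.6]), (0.079, [-12.9, 111.5])]
blob [255.6 171.2] 245 [(0.068, [36.3, 98.7]), (0.079, [32.7, 76.2])]
blob [220.  171.9] 70 [(0.068, [-57.8, 111.5]), (0.079, [-59.4, 88.8])]
blob [229.2 173.2] 271 [(0.068, [-34.6, 99.1]), (0.079, [-36.8, 76.7])]
blob [220.1 174.2] 77 [(0.068, [-58.8, 98.0]), (0.079, [-60.5, 75.5])]
blob [220.7 177.2] 216 [(0.068, [-59.0, 80.0]), (0.079, [-60.7, 57.9])]
blob [221.6 180.2] 81 [(0.068, [-58.3, 62.3]), (0.079, [-60.0, 40.6])]
blob [222.3 183. ] 105 [(0.068, [-58.3, 45.9]), (0.079, [-60.0, 24.6])]
blob [276.7 172.5] 393 [(0.068, [90.2, 80.7]), (0.079, [85.4, 58.6])]
```

Call:
servo_tool:
  targets:
    - {"offset": [0.008, 0, 0], "dr": [0, 0, 0]}
    - {"offset": [0.016, 0, 0], "dr": [0, 0, 0]}
    - {"offset": [0.02, 0, -0.03], "dr": [0, 0, 0]}
    - {"offset": [0.02, 0, -0.07], "dr": [0, 0, 0]}
    - {"offset": [0.02, 0, -0.08], "dr": [0, 0, 0]}
    - {"offset": [0.02, 0, -0.08], "dr": [0, 0, 0]}

```text
time_s: 7.52
position: [0.6046, 0.012, 0.1249]
tcp_rot: [[0.989, -0.145, 0.008], [-0.145, -0.989, -0.001], [0.008, 0.0, -1.0]]
force: [0.8, -0.6, 0.2]
opening: 0.7
grasp_force: 0.0
```

```bash
python3 -c "
from h import *
now(); go((0,140),.121,90)
"
```

```text
t 7.52 sh [90.9 23.2] z 0.1249 yaw -0.2 F [ 0.8 -0.6  0.2] J [-9. 33. 89.  0. 57. 89.]
world [0.5312 0.1405 0.121 ] offset [-0.0913 -0.1165  0.0031] dr [  0.38  -0.38 -90.18]
```

Call:
servo_tool:
  targets:
    - {"offset": [-0.01, -0.04, 0], "dr": [0, 0, -7]}
    - {"offset": [-0.02, -0.08, 0], "dr": [0, 0, -14]}
    - {"offset": [-0.05, -0.1165, 0], "dr": [0, 0, -21]}
    - {"offset": [-0.088, -0.1165, 0], "dr": [0, 0, -28]}
    - {"offset": [-0.088, -0.1165, 0], "dr": [0, 0, -35]}
    - {"offset": [-0.088, -0.1165, 0], "dr": [0, 0, -42]}
    - {"offset": [-0.088, -0.1165, 0], "dr": [0, 0, -49]}
    - {"offset": [-0.088, -0.1165, 0], "dr": [0, 0, -56]}
    - {"offset": [-0.088, -0.1165, 0], "dr": [0, 0, -63]}
    - {"offset": [-0.088, -0.1165, 0], "dr": [0, 0, -70]}
    - {"offset": [-0.088, -0.1165, 0], "dr": [0, 0, -77]}
    - {"offset": [-0.088, -0.1165, 0], "dr": [0, 0, -84]}
    - {"offset": [-0.088, -0.1165, 0], "dr": [0, 0, -90.2]}
    - {"offset": [-0.088, -0.1165, 0], "dr": [0, 0, -90.2]}
    - {"offset": [-0.088, -0.1165, 0], "dr": [0, 0, -90.2]}

```text
time_s: 8.77
position: [0.5299, 0.1405, 0.1199]
tcp_rot: [[0.144, 0.99, -0.003], [0.99, -0.144, -0.0], [-0.0, -0.003, -1.0]]
force: [-0.4, 0.2, -0.7]
opening: 0.699
grasp_force: 0.0
```

```bash
python3 -c "
from h import *
now(); go((-1,140),.041,90); snap('side','s9.png'); holes('s9'); plate('s9')
"
```

```text
t 8.77 sh [ -1.3 139.8] z 0.1199 yaw 89.8 F [-0.4  0.2 -0.7] J [ 3. 30. 97.  0. 53. 11.]
world [0.5302 0.1406 0.041 ] offset [0.0003 0.0005 0.0789] dr [-0.15  0.03 -0.15]
blob [255.6 171.3] 129 [(0.068, [36.4, 98.3]), (0.079, [32.8, 75.9])]
blob [229.4 173.3] 156 [(0.068, [-34.0, 98.9]), (0.079, [-36.2, 76.5])]
blob [267.5 177.3] 103 [(0.068, [60.9, 57.5]), (0.079, [56.8, 35.9])]
blob [220.4 177.1] 175 [(0.068, [-59.7, 80.5]), (0.079, [-61.3, 58.5])]
mat px [[263, 176], [269, 196], [231, 199], [228, 178]] 785.0
[263 176] [[50.0, 63.0]] [[47.2, 47.1]]
[269 196] [[45.2, -45.5]] [[42.4, -59.7]]
[231 199] [[-46.3, -44.1]] [[-47.7, -58.3]]
[228 178] [[-41.1, 67.7]] [[-42.6, 51.8]]
```

Call:
servo_tool:
  targets:
    - {"offset": [0, 0, 0.03], "dr": [0, 0, 0]}
    - {"offset": [0, 0, 0.055], "dr": [0, 0, 0]}
    - {"offset": [0, 0, 0.065], "dr": [0, 0, 0]}
    - {"offset": [0, 0, 0.07], "dr": [0, 0, 0]}
    - {"offset": [0, 0, 0.074], "dr": [0, 0, 0]}
    - {"offset": [0, 0, 0.077], "dr": [0, 0, 0]}
    - {"offset": [0, 0, 0.077], "dr": [0, 0, 0]}

```text
time_s: 9.4
position: [0.5312, 0.1405, 0.0444]
tcp_rot: [[0.142, 0.99, 0.001], [0.99, -0.142, 0.0], [0.0, 0.001, -1.0]]
force: [-0.4, -0.2, 0.3]
opening: 0.694
grasp_force: 0.0
```

Call:
servo_tool:
  targets:
    - {"offset": [-0.003, 0, 0], "dr": [0, 0, 0]}
    - {"offset": [-0.006, 0, 0], "dr": [0, 0, 0]}
    - {"offset": [-0.009, 0, 0], "dr": [0, 0, 0]}
    - {"offset": [-0.012, 0, 0], "dr": [0, 0, 0]}
    - {"offset": [-0.015, 0, 0], "dr": [0, 0, 0]}
    - {"offset": [-0.018, 0, 0], "dr": [0, 0, 0]}
    - {"offset": [-0.021, 0, 0], "dr": [0, 0, 0]}
    - {"offset": [-0.024, 0, 0], "dr": [0, 0, 0]}
    - {"offset": [-0.027, 0, 0], "dr": [0, 0, 0]}
    - {"offset": [-0.03, 0, 0], "dr": [0, 0, 0]}
    - {"offset": [-0.033, 0, 0], "dr": [0, 0, 0]}
    - {"offset": [-0.033, 0, 0], "dr": [0, 0, 0]}

```text
time_s: 10.4
position: [0.5259, 0.1073, 0.0441]
tcp_rot: [[0.142, 0.99, -0.0], [0.99, -0.142, -0.0], [-0.0, -0.0, -1.0]]
force: [-0.3, -0.9, 0.2]
opening: 0.703
grasp_force: 0.0
```

```bash
python3 -c "
from h import *
now(); snap('side','s10.png'); holes('s10'); plate('s10')
"
```

```text
t 10.4 sh [ -0.5 106.4] z 0.0441 yaw 90.0 F [-0.3 -0.9  0.2] J [ -0.  37. 102.  -0.  42.   8.]
blob [256.6 173.3] 189 [(0.068, [36.9, 85.7]), (0.079, [33.3, 63.5])]
blob [229.8 175.5] 134 [(0.068, [-34.4, 85.7]), (0.079, [-36.5, 63.5])]
blob [221.  177.4] 81 [(0.068, [-58.3, 78.2]), (0.079, [-59.9, 56.2])]
blob [221.4 180.1] 62 [(0.068, [-58.8, 62.9]), (0.079, [-60.5, 41.2])]
blob [222.2 183.4] 122 [(0.068, [-58.6, 44.0]), (0.079, [-60.2, 22.7])]
mat px [[270, 196], [232, 201], [228, 181], [263, 178]] 793.5
[270 196] [[47.5, -45.9]] [[44.7, -60.1]]
[232 201] [[-45.1, -54.1]] [[-46.5, -68.2]]
[228 181] [[-43.0, 50.7]] [[-44.4, 35.1]]
[263 178] [[48.0, 51.6]] [[45.2, 35.9]]
```

Call:
servo_tool:
  targets:
    - {"offset": [0.004, 0, 0], "dr": [0, 0, 0]}
    - {"offset": [0.004, 0, 0.002], "dr": [0, 0, 0]}
    - {"offset": [0.004, 0, 0.004], "dr": [0, 0, 0]}
    - {"offset": [0.002, 0, 0.004], "dr": [0, 0, 0]}
    - {"offset": [-0.001, 0, 0.004], "dr": [0, 0, 0]}
    - {"offset": [-0.003, 0, 0.004], "dr": [0, 0, 0]}
    - {"offset": [-0.005, 0, 0.004], "dr": [0, 0, 0]}
    - {"offset": [-0.007, 0, 0.004], "dr": [0, 0, 0]}
    - {"offset": [-0.009, 0, 0.004], "dr": [0, 0, 0]}
    - {"offset": [-0.011, 0, 0.004], "dr": [0, 0, 0]}
    - {"offset": [-0.011, 0, 0.004], "dr": [0, 0, 0]}

```text
time_s: 11.37
position: [0.5245, 0.0964, 0.0402]
tcp_rot: [[0.141, 0.99, -0.0], [0.99, -0.141, -0.0], [-0.0, -0.0, -1.0]]
force: [0.5, 0.4, -0.7]
opening: 0.701
grasp_force: 0.0
```

```bash
python3 -c "
from h import *
now(); snap('side','s11.png'); holes('s11'); plate('s11')
"
```

```text
t 11.37 sh [-0.4 95.4] z 0.0402 yaw 90.0 F [ 0.5  0.4 -0.7] J [ -2.  37. 102.  -0.  41.   7.]
blob [219.9 174.6] 82 [(0.068, [-59.6, 95.4]), (0.079, [-61.3, 73.0])]
mat px [[271, 198], [233, 204], [229, 186], [265, 183]] 707.5
[271 198] [[48.0, -56.0]] [[45.2, -70.0]]
[233 204] [[-44.5, -68.6]] [[-45.9, -82.4]]
[229 186] [[-43.6, 22.9]] [[-45.0, 7.7]]
[265 183] [[48.0, 23.0]] [[45.2, 7.7]]
```

The mat's far edge dropped from row 181 to 186 and the dark holes vanished, so the plate has most likely dropped over the pins. I'll retract and check.

Call:
servo_tool:
  targets:
    - {"offset": [0.008, 0, 0], "dr": [0, 0, 0]}
    - {"offset": [0.02, 0, 0], "dr": [0, 0, 0]}
    - {"offset": [0.025, 0, -0.03], "dr": [0, 0, 0]}
    - {"offset": [0.025, 0, -0.07], "dr": [0, 0, 0]}
    - {"offset": [0.025, 0, -0.11], "dr": [0, 0, 0]}
    - {"offset": [0.025, 0, -0.14], "dr": [0, 0, 0]}
    - {"offset": [0.025, 0, -0.14], "dr": [0, 0, 0]}
  gripper: 1

```text
time_s: 12.0
position: [0.5329, 0.1233, 0.1869]
tcp_rot: [[0.14, 0.99, 0.014], [0.99, -0.14, 0.001], [0.003, 0.014, -1.0]]
force: [0.5, -0.0, 0.6]
opening: 0.254
grasp_force: 0.0
```

```bash
python3 -c "
from h import *
now(); snap('side','s12.png'); snap('wrist','w12.png'); plate('s12')
c=load('s12')
Q=lambda q,z:proj(c,np.r_[wo(np.array(q)/1e3,C,YAW),z])[0].round(1)
for n,q,z in [('-y+x',(55,-80),.068),('-y-x',(-55,-80),.068),('+y-x',(-55,80),.068),('+y+x',(55,80),.068),('+y-x up12',(-55,80),.080),('btn',(-54.6+2,-129),.075)]: print(n,Q(q,z),(Q(q,z)-[180,150])*4.2)
go((-52.5,-129),.16,90)
A=cv2.imread('pics/s12.png')[150:258,180:275];B=cv2.imread('pics/w12.png')
cv2.imwrite('pics/j12.png',np.hstack([cv2.resize(A,(400,454),interpolation=cv2.INTER_CUBIC),cv2.resize(B,(400,454))]))
"
```

```text
t 12.0 sh [  4.2 123.2] z 0.1869 yaw 90.1 F [ 0.5 -0.   0.6] J [ 1. 24. 95.  0. 60.  9.]
mat px [[272, 200], [233, 204], [229, 186], [265, 183]] 710.0
[272 200] [[48.5, -65.9]] [[45.7, -79.8]]
[233 204] [[-44.5, -68.6]] [[-45.9, -82.4]]
[229 186] [[-43.6, 22.9]] [[-45.0, 7.7]]
[265 183] [[48.0, 23.0]] [[45.2, 7.7]]
-y+x [275.9 203.4] [402.78 224.28]
-y-x [229.1 207.6] [206.22 241.92]
+y-x [222.2 177. ] [177.24 113.4 ]
+y+x [263.7 173.7] [351.54  99.54]
+y-x up12 [222.  172.9] [176.4   96.18]
btn [232.6 215.8] [220.92 276.36]
world [ 0.4411 -0.1184  0.16  ] offset [-0.2511 -0.0532  0.0213] dr [ 0.21 -0.04  0.08]
```

View pics/j12.png

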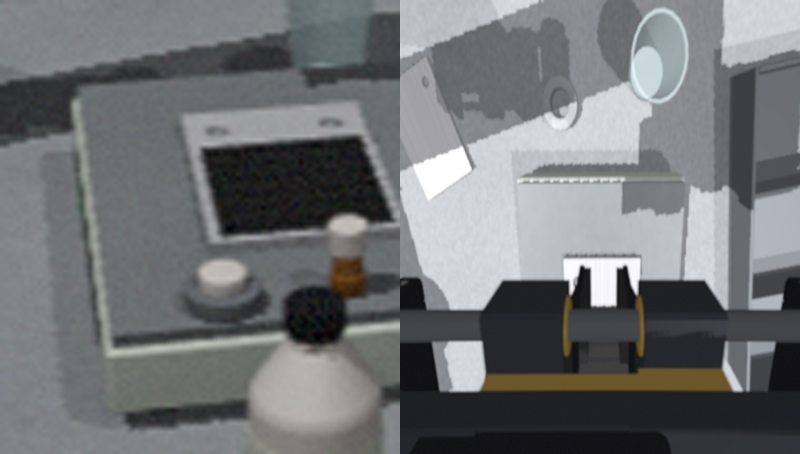

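The plate lies flat: its corners at (182,115) and (360,103) match the predicted flat pose, and both pins fill the holes at (217,131) and (332,123). The vial and bottle are untouched. Next I'll press the button (cap at 222,270).

Call:
servo_tool:
  targets:
    - {"offset": [-0.04, -0.008, 0], "dr": [0, 0, 0]}
    - {"offset": [-0.08, -0.017, 0], "dr": [0, 0, 0]}
    - {"offset": [-0.12, -0.025, 0], "dr": [0, 0, 0]}
    - {"offset": [-0.16, -0.034, 0], "dr": [0, 0, 0]}
    - {"offset": [-0.2, -0.043, 0], "dr": [0, 0, 0]}
    - {"offset": [-0.235, -0.05, 0], "dr": [0, 0, 0]}
    - {"offset": [-0.252, -0.053, 0], "dr": [0, 0, 0]}
    - {"offset": [-0.252, -0.053, 0], "dr": [0, 0, 0]}
    - {"offset": [-0.252, -0.053, 0], "dr": [0, 0, 0]}
  gripper: 1

```text
time_s: 12.85
position: [0.4389, -0.12, 0.1787]
tcp_rot: [[0.144, 0.99, -0.003], [0.99, -0.144, 0.002], [0.002, -0.003, -1.0]]
force: [0.0, 0.7, 0.5]
opening: 0.004
grasp_force: 0.0
```

```bash
python3 -c "
from h import *
now(); go((-52.5,-129),.11,90); print(bot.read_state()['opening'])
"
```

```text
t 12.85 sh [ -54.5 -130.9] z 0.1787 yaw 89.9 F [0.  0.7 0.5] J [-29.  19. 107.   0.  55. -21.]
world [ 0.4411 -0.1184  0.11  ] offset [0.0018 0.0022 0.0687] dr [-0.19 -0.11 -0.13]
0.004266973919440766
```

Call:
servo_tool:
  targets:
    - {"offset": [0.001, 0.002, 0.02], "dr": [0, 0, 0]}
    - {"offset": [0.001, 0.002, 0.04], "dr": [0, 0, 0]}
    - {"offset": [0.001, 0.002, 0.06], "dr": [0, 0, 0]}
    - {"offset": [0.001, 0.002, 0.07], "dr": [0, 0, 0]}
    - {"offset": [0.001, 0.002, 0.07], "dr": [0, 0, 0]}
    - {"offset": [0.001, 0.002, 0.07], "dr": [0, 0, 0]}

```text
time_s: 13.35
position: [0.4417, -0.1177, 0.1092]
tcp_rot: [[0.139, 0.99, -0.003], [0.99, -0.139, 0.002], [0.001, -0.003, -1.0]]
force: [-0.3, 1.2, -0.5]
opening: 0.007
grasp_force: 0.0
```

```bash
python3 -c "
from h import *
now(); c=snap('side','s13.png'); a=load('s12')
g=c['color'].astype(int).mean(2).astype(int)
for z in(.11,.134): print(z,proj(c,np.r_[wo(np.array([-52.5,-129])/1e3,C,YAW),z])[0].round(1))
print('cols 222-244')
for r in range(188,222): print(r,g[r,222:244])
go((-52.5,-129),.08,90)
"
```

```text
t 13.35 sh [ -52.1 -128.3] z 0.1092 yaw 90.1 F [-0.3  1.2 -0.5] J [-29.  26. 110.   0.  44. -21.]
0.11 [232.1 202. ]
0.134 [231.7 192.3]
cols 222-244
188 [121 111  97 134 156 120  36   6  18  16  16  22   0  15  17  32  19  33
  20  24  30  35]
189 [117 116 109 129 158 130  41  12   6  21  20  13  26   8  15  29  25  29
  26  33  26  32]
190 [121 120 110 125 157 135  60  12   3  10  25  29  17   9  13  23  33  31
  33  28  30  35]
191 [115 119 108 106 146 142  77  22  19  32  20  13  16  11  10  28  33  30
  34  33  23  27]
192 [119 115 111 103 141 149  96  26   1  18  28  21  12  16  13  21  30  22
  22  28  26  19]
193 [115 116 121 106 127 157 133  50  18  21  14  23  19  20  23  29  28  31
  34  34  32  27]
194 [120 118 117 111 118 153 147  94  40  20  20  26  27  31  31  29  38  30
  30  33  29  38]
195 [122 120 118 108 115 137 149 125  74  28  21  23  26  30  29  21  29  25
  33  29  28  28]
196 [118 117 116 106 103 132 148 127  75  25  17  20  27  27  22  28  25  28
  29  28  27  30]
197 [105 101 100 101  95 119 143 134  93  31  24  21  24  31  28  23  36  32
  31  34  34  32]

[... 1667 characters left out ...]
 125 122 120 115  94  63
  60  62  56  56]
216 [118 116 111  82  50  69  99 108 110 116 119 144 175 163 127 107  87  57
  54  53  67  63]
217 [116 111 103  86  46  65  86  99 103 114 148 165 160 138 116 104  79  62
  56  55  62  60]
218 [116 109 105  90  60  61  81  90  95 121 135 134 126 115 109  99  79  62
  65  61  60  61]
219 [109  97 103 106  85  67  75  86  92 117 126 123 115 108 102  87  94 112
 107  81  60  62]
220 [ 96  85  88 102  88  65  67  73  83 101 110 111 101 102 108 108 108 106
  90  66  54  57]
221 [ 99  88  75  81  93 104 107 112 110 109 107 111 109 108 107 107  99  79
  54  48  56  59]
world [ 0.4411 -0.1184  0.08  ] offset [-0.0002 -0.0011  0.0299] dr [-0.05 -0.03  0.12]
```

Call:
servo_tool:
  targets:
    - {"offset": [0, -0.001, 0.015], "dr": [0, 0, 0]}
    - {"offset": [0, -0.001, 0.03], "dr": [0, 0, 0]}
    - {"offset": [0, -0.001, 0.04], "dr": [0, 0, 0]}
    - {"offset": [0, -0.001, 0.047], "dr": [0, 0, 0]}
    - {"offset": [0, -0.001, 0.05], "dr": [0, 0, 0]}
    - {"offset": [0, -0.001, 0.05], "dr": [0, 0, 0]}
    - {"offset": [0, -0.001, 0.05], "dr": [0, 0, 0]}

```text
time_s: 13.98
position: [0.4416, -0.1195, 0.0606]
tcp_rot: [[0.141, 0.99, 0.001], [0.99, -0.141, -0.0], [-0.0, 0.001, -1.0]]
force: [0.7, 0.1, 0.7]
opening: 0.005
grasp_force: 0.0
```

Call:
servo_tool:
  targets:
    - {"offset": [0, 0, 0.001], "dr": [0, 0, 0]}
    - {"offset": [0, 0, 0.002], "dr": [0, 0, 0]}
    - {"offset": [0, 0, 0.002], "dr": [0, 0, 0]}

```text
time_s: 14.23
position: [0.4413, -0.1196, 0.0584]
tcp_rot: [[0.141, 0.99, 0.001], [0.99, -0.141, -0.0], [-0.0, 0.001, -1.0]]
force: [-0.5, 0.1, -0.6]
opening: 0.005
grasp_force: 0.0
```

```bash
python3 -c "
from h import *
now(); c=snap('side','s14.png')
g=c['color'].astype(int).mean(2).astype(int)
for r in range(203,224): print(r,g[r,222:244])
"
```

```text
t 14.23 sh [ -52.1 -130.2] z 0.0584 yaw 90.0 F [-0.5  0.1 -0.6] J [-29.  31. 113.   0.  36. -21.]
203 [117 119 115 120 111  85  37  11  12  14  12  15  21  16  17  11  10  23
  31  28  16  22]
204 [102 101 102 106 100  81  43  10   6   1  17  22  18   9  16  16  23  21
  25  27  26  28]
205 [ 99  99 103 100 103  92  59  22   5  21  18   0  18   7  13  40  45  24
  35  44  66  65]
206 [ 99  96 103 101 105  90  55  21  10   6  15  14  22   6  43 116 116  77
  65  69  71  70]
207 [103 112 118 118 120 102  61  17  12  12  18  13  14   3  21  66  80  79
  78  78  79  79]
208 [104 114 119 119 120 108  70  21   8  10   4  13  11  21  12  47  71  78
  77  76  78  71]
209 [103  83  70  69  67  61  45   3  15  17  25  10  16  14  19  54  70  78
  79  73  71  71]
210 [54 51 48 55 60 62 44 13 14 26 15 15 24 17 11 37 47 45 47 47 45 43]
211 [45 36 48 54 58 64 44 29  0 25 22 23 15 16 16 27 40 40 43 43 43 48]
212 [49 45 52 62 60 65 50 29 18 26 21 20 13 18 15 22 39 46 46 41 43 47]
213 [45 40 52 58 51 52 60 36 13 10 22 21 25 15 13 43 46 47 40 44 45 42]
214 [44 38 49 46 46 71 82 57 25 25 40 38 40 44 48 81 73 42 47 41 40 47]
215 [ 48  42  43  41  52  71  85  76  62  74  87  99 106 109 119 121  92  62
  55  48  41  48]
216 [ 41  38  44  40  48  68  88  88  92 105 122 175 198 190 175 141  90  59
  57  52  50  48]
217 [ 40  41  40  39  45  67  83  91 106 115 115 124 132 130 123 110  85  60
  57  61  49  36]
218 [ 40  41  41  43  48  68  85  93  97 103 105 106 109 111 106 101  81  57
  60  63  62  55]
219 [ 46  46  55  57  54  60  71  89  93 101 101 105 106 109 102  86  62  63
  58  61  63  64]
220 [39 45 49 56 55 55 60 72 78 86 88 88 83 78 64 60 58 61 60 56 59 66]
221 [46 39 37 45 50 55 55 58 63 63 65 68 63 69 60 60 63 60 54 51 58 62]
222 [ 46  35  43  35  41  49  55  66  89 107 106 105 103  95  88  70  60  57
  45  55  62  61]
223 [43 41 32 40 42 43 49 57 77 75 72 71 70 65 62 54 53 55 46 51 63 62]
```

Call:
servo_tool:
  targets:
    - {"offset": [0, 0, 0.001], "dr": [0, 0, 0]}
    - {"offset": [0, 0, 0.002], "dr": [0, 0, 0]}
    - {"offset": [0, 0, 0.003], "dr": [0, 0, 0]}
    - {"offset": [0, 0, 0.004], "dr": [0, 0, 0]}
    - {"offset": [0, 0, 0.004], "dr": [0, 0, 0]}

```text
time_s: 14.7
position: [0.4411, -0.1195, 0.054]
tcp_rot: [[0.141, 0.99, -0.0], [0.99, -0.141, 0.0], [0.0, -0.0, -1.0]]
force: [-0.6, 0.2, 0.8]
opening: 0.006
grasp_force: 0.7
```

Call:
servo_tool:
  targets:
    - {"offset": [0, 0, 0.001], "dr": [0, 0, 0]}
    - {"offset": [0, 0, 0.002], "dr": [0, 0, 0]}
    - {"offset": [0, 0, 0.002], "dr": [0, 0, 0]}

```text
time_s: 14.95
position: [0.4411, -0.1194, 0.0521]
tcp_rot: [[0.141, 0.99, -0.0], [0.99, -0.141, 0.0], [0.0, -0.0, -1.0]]
force: [0.3, -0.3, 2.2]
opening: 0.001
grasp_force: 1.3
```

Call:
servo_tool:
  targets:
    - {"offset": [0, 0, 0.001], "dr": [0, 0, 0]}
    - {"offset": [0, 0, 0.002], "dr": [0, 0, 0]}
    - {"offset": [0, 0, 0.003], "dr": [0, 0, 0]}
    - {"offset": [0, 0, 0.003], "dr": [0, 0, 0]}

```text
time_s: 15.28
position: [0.4411, -0.1195, 0.0491]
tcp_rot: [[0.141, 0.99, 0.0], [0.99, -0.141, -0.0], [-0.0, 0.0, -1.0]]
force: [-1.0, 0.0, 5.3]
opening: 0.003
grasp_force: 2.3
```

Call:
servo_tool:
  targets:
    - {"offset": [0, 0, 0.001], "dr": [0, 0, 0]}
    - {"offset": [0, 0, 0.001], "dr": [0, 0, 0]}

```text
time_s: 15.45
position: [0.4412, -0.1195, 0.0489]
tcp_rot: [[0.141, 0.99, 0.0], [0.99, -0.141, -0.0], [-0.0, 0.0, -1.0]]
force: [-1.8, 0.7, 10.5]
opening: 0.005
grasp_force: 5.5
```

The button is at its stop: z stalls and the force jumps to 10.5 N. I'll release it.

Call:
servo_tool:
  targets:
    - {"offset": [0, 0, 0.0005], "dr": [0, 0, 0]}
    - {"offset": [0, 0, 0.0005], "dr": [0, 0, 0]}
    - {"offset": [0, 0, -0.005], "dr": [0, 0, 0]}
    - {"offset": [0, 0, -0.015], "dr": [0, 0, 0]}
    - {"offset": [0, 0, -0.04], "dr": [0, 0, 0]}
    - {"offset": [0, 0, -0.08], "dr": [0, 0, 0]}
    - {"offset": [0, 0, -0.12], "dr": [0, 0, 0]}
    - {"offset": [0, 0, -0.14], "dr": [0, 0, 0]}
    - {"offset": [0, 0, -0.14], "dr": [0, 0, 0]}
    - {"offset": [0, 0, -0.14], "dr": [0, 0, 0]}

```text
time_s: 16.28
position: [0.4418, -0.1197, 0.189]
tcp_rot: [[0.141, 0.99, 0.003], [0.99, -0.141, -0.001], [-0.001, 0.003, -1.0]]
force: [-0.8, -0.4, -0.8]
opening: 0.003
grasp_force: 0.0
```

```bash
python3 -c "
from h import *
now(); snap('side','s15.png'); plate('s12'); plate('s15')
a=load('s12')['color'].astype(int);b=load('s15')['color'].astype(int)
g=a.mean(2).astype(int);h=b.mean(2).astype(int)
for r in range(209,222,2): print(g[r,226:240],h[r,226:240])
import cv2
for n,s in [('vial',np.s_[200:222,255:272]),('bottle+weight',np.s_[218:282,238:315]),('cap',np.s_[208:222,226:240])]: print(n,np.abs(a[s]-b[s]).mean())
"
```

```text
t 16.28 sh [ -51.6 -130.3] z 0.189 yaw 90.0 F [-0.8 -0.4 -0.8] J [-29.  18. 106.   0.  56. -21.]
mat px [[272, 200], [233, 204], [229, 186], [265, 183]] 710.0
[272 200] [[48.5, -65.9]] [[45.7, -79.8]]
[233 204] [[-44.5, -68.6]] [[-45.9, -82.4]]
[229 186] [[-43.6, 22.9]] [[-45.0, 7.7]]
[265 183] [[48.0, 23.0]] [[45.2, 7.7]]
mat px [[272, 199], [233, 204], [229, 186], [265, 182]] 728.5
[272 199] [[49.4, -61.1]] [[46.6, -75.1]]
[233 204] [[-44.5, -68.6]] [[-45.9, -82.4]]
[229 186] [[-43.6, 22.9]] [[-45.0, 7.7]]
[265 182] [[49.0, 28.4]] [[46.1, 13.1]]
[107 103 103  91  92  94  96  90  92  95  93  96  96  99] [114 115 107  98  99  96 101  98  98  99  97  99  98  98]
[106 105 110 108 114 122 128 128 125 119 107 110 110 106] [114 115 115 116 119 130 137 136 131 127 114 111 113 113]
[108 134 169 183 185 184 183 182 181 182 181 162 127 111] [114 143 177 193 192 191 190 187 191 189 187 169 135 115]
[102 147 182 188 185 188 184 185 186 187 185 166 123  97] [107 159 188 194 194 194 194 191 193 193 192 172 132 101]
[ 83 107 136 146 159 166 163 162 150 132 116 101  76  82] [ 90 114 141 155 165 170 171 167 156 139 117 103  82  88]
[105 105 116 125 127 122 119 113 102  97  93  79  90 101] [106 112 122 127 131 131 124 119 111 106  97  84  91 108]
[ 95 101 103 104 104 100 101 104 102 102 104 102  91  73] [ 97 106 106 107 109 114 109 112 107 107 108 109  97  75]
vial 20.84402852049911
bottle+weight 6.332115800865801
cap 6.166666666666667
```

The button cap is back up. The vial region changed in brightness, so I'll check that it hasn't moved.

```bash
python3 -c "
from h import *
for f in('side0','s12','s15'):
    c=load(f)['color'].astype(int)[198:226,252:276]
    m=(c[...,0]-c[...,2]>40)&(c[...,0]>50); w=(c.mean(2)>150)
    print(f,m.sum(),np.argwhere(m).mean(0).round(2),w.sum(),np.argwhere(w).mean(0).round(2) if w.any() else '')
a=load('s12')['color'].astype(int).mean(2).astype(int);b=load('s15')['color'].astype(int).mean(2).astype(int)
for r in range(198,224,3): print(a[r,254:274],b[r,254:274])
"
```

```text
side0 61 [17.26  9.79] 0 
s12 48 [17.29  9.77] 43 [ 5.   11.86]
s15 56 [17.27  9.73] 11 [ 6.   10.18]
[ 23  31  28  26  25  20  28  24  23  31  27  24  25  33  26  27  25  51
 129 160] [ 21  31  18  20  23  30  30  33  24  31  24  29  33  27  15  19  13  48
 134 165]
[ 25  23  17  26  43  91 119 145 155 156 130  93  59  29  21  26  25  24
  41 128] [ 11  18   7  18  18  46  92 104  88  90  77  42  22  14   0  19   8  16
  21  73]
[ 99  88  83 108 155 181 184 186 186 184 184 178 156 128 127 128 118 115
 115 112] [ 59  62  57  78 149 184 193 185 156 125 117 116 112  95  89  87  90  88
  92  87]
[ 93  94  95 100 113 127 127 123 117 108 102  94  96 101 100 101 101 102
 107 109] [ 83  87  86  94 120 131 130 128 127 117 110 105  92  83  71  69  68  68
  67  62]
[112 107 109 108 110 121 125 119 113 109 103  98 104 110 107 110 113 109
 103 110] [ 63  66  59  62  85 120 130 125 122 113 109  97  79  66  62  65  62  63
  65  60]
[111 106 109 108  91  64  51  52  51  45  50  48  86 105 111 107 108 106
 109 108] [59 56 59 63 57 53 47 42 49 39 46 37 51 61 59 63 55 61 57 61]
[98 96 91 87 72 56 67 67 65 67 57 48 43 53 55 54 52 53 58 56] [46 41 43 40 49 52 57 63 66 68 52 52 46 56 59 63 64 62 62 62]
[ 34  17  21  20  28  32  28  34  38  35  30  36  48  63  66  63  63  63
  90 107] [ 27  32  23  22  27  22  41  36  34  23  32  39  52  63  67  66  69  70
  99 115]
[ 25  29  17  30  19  26  28  37  88 113 110 113 112 112 112 108 112 111
 112 112] [ 28  29  25  26  29  27  26  43  98 120 119 120 117 118 115 117 117 117
 115 116]
```

The vial's centroid is unchanged; only the arm's shadow moved. Handing in.

```bash
python3 -c "
from rig import ticket
print(ticket.hand_in())"
```

```text
the job is handed in; nothing more can be done
None
```

The plate was nudged over both pins and looks flat on the deck. The start button was then pressed to its stop and released. The vial did not move, the other four items were never approached, and the job is handed in at about 16 s; it returned no verdict.

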